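Check the vise gap with the gauge and hang the gauge up

ROBOT

A 6-joint arm with a two-finger parallel gripper is mounted at the origin on the work surface. World frame = base frame: x ahead of the robot, y to its left, z up, the work surface at z = 0. Lengths are in m, angles in degrees, forces in N, time in s.
With the tool pointing down it reaches from about 0.4 to 0.825 m from the base axis. Payload 7 kg.
Tool frame: the origin (TCP) lies midway between the tips of the shut fingers; the grasp point (between the pads) lies 19 mm behind it; z points along the fingers, y is the line along which they close (so a half turn about z gives the same grasp; the last joint's range is limited). The gripper opens to 88 mm and grips with 3 to 60 N. Pads are 19 mm wide; open, the fingers measure 130 mm over their backs; the gripper's body (78 mm by 193 mm) begins 47 mm behind the grasp point.
Start: joints at [-58.149, 20.546, 0.682, 0, -70.136, -16.507], TCP at [0.179, -0.651, 0.227] pointing down, gripper open.
Joint ranges: [-176.03, 176.03], [-82.01, 121.73], [-58.28, 71.71], [-173.87, 95.51], [-174.79, -0.11], [-173.66, 173.66]. Speed limits (degrees/s): [136.94, 136.94, 172.46, 180, 180, 180].

INTERFACE

Orientations are given as [roll, pitch, yaw] about the fixed x, y, z axes, in that order (R = Rz(yaw) Ry(pitch) Rx(roll)).
In Python, from plant import get_state, optics, order gives the robot as it stands. The module is installed in compiled form; this text tells all that it offers.
- The arm moves only by the tool send_rows, never from a script. Its argument "moves" is a list of rows, each an object with "slide": the shift along the tool's x, y, z as a fraction of full scale, a list of three; "turn": the turn about the tool's z as a fraction of full scale; "gripper": the opening, from 0 (shut) to 1 (fully open). A call has exactly 5 rows; each row is the pose to reach, as a shift and turn from the pose commanded when the call began, along the tool's axes at that moment; what a row does not reach only later rows make up. Full scale, the value 1, is 150 mm for a shift and 90 degrees for a turn. A row lasts 1/12 s, in which the tool goes at most 41.7 mm and 7.16 degrees, less where a joint would pass 70% of its speed; a pose out of reach is approached as far as the arm can. A call with a number of a shift or a turn outside -1 to 1 is refused whole. A call with a gripper value outside its range is refused whole. The fingers move at their own pace and stop on an object; "newtons" is the grip in N (left out, the last holds). Time passes only in rows, so rows that repeat a pose let the fingers close, or fill a call up. It gives the time, the measured TCP pose, the force, the opening and the grip force at its end, in the units of the state.
- get_state(): the state, without advancing time (a new reading comes with each control period).
- optics.capture(name): name is "scene" or "top"; returns a dict with "img" (400x640x3 uint8, red, green, blue), "intrinsics" (3x3 intrinsics, pixels), "origin" and "attitude" of the camera in the world. Camera axes: x right, y down, z forward; pixel columns grow to the right and rows downward; lengths in m; the calibration is good to about 2 mm. A picture is of the moment at which its call begins. There is no depth.
- order.close_job(): hands the job in; it is judged then, once.
Trained networks look in the newest picture that a camera, given by its name, has taken for a name from the list of things; names that differ only in an ending like _2 or _b are one class to them, and where a whole thing is asked for, a point or a joint stands for the part that bears it (a point fixed in the world has none). Each returns a list of dicts, best first, with "p" (0 to 1); they miss things now and then, are a little off and sometimes report something else, mostly with a low value. They report only what shows in the picture. A call takes as long as a camera call. They do not tell look-alikes from the thing itself.
- optics.look_for(camera, name): "location" ([x, y, z] in m, in world coordinates, good to about 4 mm: the middle of the surface that is visible of it).
The state is a dict: "time_s": time; "joints": joint angles; "qd": joint speeds; "joint_torque": joint torques, N m; "tcp_pos": TCP position; "eef_rot": TCP orientation; "contact_force": force on the tool from outside, world axes, zero at the start; "moment": the same for the moment, N m; "gripper_width": finger opening in m; "gripper_force": force on a finger pad.
Only numpy, scipy, OpenCV 4.12 (cv2) and the standard library are available. Lean on these libraries where they do the work, as an engineer would, in place of code of your own. Each camera call takes 0.05 s, during which the arm holds its last target. There are 200 camera calls.

TASK

Take the yellow gauge out of the wooden rack, lower its blade between the jaws of the small green vise until the red band on the blade is level with the tops of the jaws, and hold it still there for a full second. Then draw it out and hang it by its steel loop on the arm of the brass hook stand, and let go. Leave the jaw setting of the vise and the blue gauge in the rack as they are, and do not knock over the earring stand.

Things in the scene. Friction and masses are not known exactly. Their poses are not given: they have to be found in the camera images.
- yellow_gauge: Gauge upright in the rack, about 90 g. Origin: centre of the steel blade's lower tip, z up the blade. Blade 3 mm thick (x), 20 wide (y; 14 in the lowest 3 mm), z 0 to 48; red band round it at z 18 to 26. Above it a steel shoulder bar (x 14 mm, y -12 to 44, z 48 to 54) that rests on the rack, the yellow grip and, to +y of it, the loop. Balances at y = 20, z = 56.
- yellow_gauge_grip (a point): Middle of where to pinch the yellow gauge's grip, across x: 78 mm above the blade's tip, on the blade's centre line. The grip is a block 14 mm (x) by 24 mm (y), from 48 to 100 mm above the tip. Axes as the gauge's.
- yellow_gauge_loop (a point): Centre of the opening of the yellow gauge's D-shaped loop of 6 mm steel wire, which lies in the gauge's yz plane: 26.5 mm to +y of the grip's axis, 74 mm above the tip. The opening, seen along x, is 29 mm wide (y 12 to 41) and 40 mm high (z 54 to 94), less a round weight in the low outer corner. Axes as the gauge's.
- blue_gauge: Same kind of gauge with a blue grip and a 5 mm blade, in the rack's other slot; to be left alone. Frame as the yellow gauge's.
- rack: Fixed wooden block 50 (x) by 170 (y) by 60 mm high with two slots, 7 mm (x) by 25 mm (y), 52 deep, at y = -45 and +35 mm; a gauge stands in each, loop to +y, its tip 12 mm above the table. Origin: centre of the underside.
- fixed_lip (a point): Fixed (far, +x) jaw of the small green vise: centre of its inner face, at the height of the jaw top, 85 mm above the table. x points across the gap into this jaw, y along the jaws (66 mm wide), z up. Jaw tops are level, inner edges bevelled 4 mm at 45 degrees; the gap is 42 mm deep. The vise is fixed and spans x from -85 to +65 mm.
- moving_lip (a point): Moving (near, -x) jaw of the vise: centre of its inner face, at jaw top height; axes as fixed_lip. The gap lies between the two lips, 7 to 9.5 mm wide.
- vise_jaw (a joint): Opening of the moving jaw, m: the gap is 7 mm plus this value. Stiff, set beforehand; not to be shifted.
- hook_stand: Fixed brass hook on a dark wood foot, 100 mm (x from -38 to +62) by 80 mm. Origin on the table under the arm's middle. A 12 mm post stands at x = +45; from its top, 170 mm high, a level 8 mm thick arm runs along -x and ends at x = -50 in an upturned tip, whose top is 14 mm above the arm's axis.
- hook_seat (a point): On the axis of the hook's arm, midway (45 mm from the post), 170 mm above the table. x along the arm towards the post, z up. Nothing stands beside the arm.
- earring_stand: Loose clear T-shaped stand, 45 mm square foot, 100 mm bar 140 mm up; a bystander beyond the other things. Origin under the foot's centre, z up.
There are look-alikes about, which are no part of the job. What is shaped like the yellow_gauge but purple or turquoise is not meant.

How it is judged (in metres and radians):
On the way, in this order (a step that is already met when the one before it is completed fails the run):
1. the yellow gauge's blade stands between the jaws, still, with the red band at the jaw tops (tip 16.5 to 27.5 mm below them) (z of yellow_gauge in the frame of fixed_lip between -0.0275 and -0.0165 m and x of yellow_gauge in the frame of fixed_lip between -0.012 and 0.001 m and y of yellow_gauge in the frame of fixed_lip between -0.023 and 0.023 m and angle between yellow_gauge's own z axis and vertical below 0.15 rad and linear speed of yellow_gauge below 0.02 m/s), for 0.8 s.
2. the hook's arm passes through the gauge's loop (x of yellow_gauge_loop in the frame of hook_seat between -0.046 and 0.04 m and y of yellow_gauge_loop in the frame of hook_seat between -0.024 and 0.024 m and z of yellow_gauge_loop in the frame of hook_seat between -0.028 and 0.004 m), for 0.2 s.
At the end, for the whole second after the job is handed in: The yellow gauge hangs at rest (under 0.1 m/s) on the hook: arm through its loop, loop centre within 40 mm of mid-arm along it (46 towards the tip), 24 mm sideways, 28 mm below to 4 above its axis. Blue gauge within 12 mm and moving jaw within 2 mm of their starts; earring stand upright (0.3 rad) (all of step 2 and height (world z) of yellow_gauge above 0.03 m and linear speed of yellow_gauge below 0.1 m/s and distance of blue_gauge from where it was at the start of the episode below 0.012 m and distance of moving_lip from where it was at the start of the episode below 0.002 m and angle between earring_stand's own z axis and vertical below 0.3 rad); the robot touches nothing.
It fails at once if the vise's moving jaw is shifted by more than 2 mm (distance of moving_lip from where it was at the start of the episode above 0.002 m).
It fails at once if the blue gauge is shifted by more than 12 mm (distance of blue_gauge from where it was at the start of the episode above 0.012 m).
It fails at once if the earring stand is knocked over (angle between earring_stand's own z axis and vertical above 0.5 rad).
It also fails if it takes over 64 s, if anything falls off the work surface, if the arm or the gripper's body presses on something with over 40 N, if the wrist force passes 120 N, or if a joint passes its speed limit or range.

## Working session

There is one attempt and no reset: what is moved stays moved. The work goes in short steps, Python scripts to look and compute and a tool call to move; the robot and the scene stay as the last step left them, time stands still between calls to the robot, and variables do not carry over. Pictures are saved under pics/ and viewed, at most 10 in all, crops included, and the job is handed in when it is done.

Besides the shell and the picture viewer there is one more tool, called as a command line: name --argument value ..., lists and objects as JSON in quotes. send_rows: Moves the arm, as the interface text tells. Shift numbers are shares of 150 mm and turn numbers shares of 90 degrees, none past 1 either way. Its arguments: {"type":"object","properties":{"moves":{"type":"array"},"newtons":{"type":"number"}},"required":["moves"]}

```bash
mkdir -p pics; cat > h.py <<'E'
import numpy as np, cv2
from scipy.spatial.transform import Rotation as R
from plant import get_state, optics, order
def cap(n,f=None):
    c=optics.capture(n)
    if f: cv2.imwrite(f'pics/{f}.png',c['img'][:,:,::-1])
    return c
def cam(c):
    A=np.array(c['attitude'],float)
    M=A if A.shape==(3,3) else (R.from_euler('xyz',A,degrees=True).as_matrix() if A.size==3 else R.from_quat(A).as_matrix())
    return np.array(c['intrinsics']),np.array(c['origin']),M
def proj(c,p):
    K,o,M=cam(c); q=K@(M.T@(np.array(p)-o)); return q[:2]/q[2]
def ray(c,u,v,z):
    K,o,M=cam(c); d=M@np.linalg.solve(K,[u,v,1]); return o+d*(z-o[2])/d[2]
E
python3 - <<'E'
from h import *
for n in ('scene','top'):
    c=cap(n,n+'0'); print(n,c['origin'],c['attitude'],c['intrinsics'])
    for k in ['yellow_gauge','yellow_gauge_grip','yellow_gauge_loop','blue_gauge','rack','fixed_lip','moving_lip','hook_stand','hook_seat','earring_stand']:
        try:
            print(k,[(np.round(d['location'],3).tolist(),round(d['p'],2),proj(c,d['location']).round().tolist()) for d in optics.look_for(n,k)])
        except Exception as e: print(k,e)
print(get_state())
E
```

```text
scene [ 0.81652187 -0.44643984  0.92540042] [-144.71800987   -0.91815222   37.70500624] [[406.36030809   0.         315.49959124]
 [  0.         406.36030809 205.08424331]
 [  0.           0.           1.        ]]
yellow_gauge [([0.417, -0.104, 0.011], 0.68, [268.0, 247.0]), ([0.508, -0.23, 0.088], 0.62, [258.0, 291.0]), ([0.365, -0.276, 0.01], 0.62, [205.0, 284.0])]
yellow_gauge_grip [([0.419, -0.108, 0.01], 0.9, [268.0, 248.0]), ([0.51, -0.233, 0.089], 0.67, [258.0, 293.0]), ([0.366, -0.278, 0.014], 0.58, [204.0, 284.0])]
yellow_gauge_loop [([0.37, -0.277, 0.012], 0.8, [206.0, 285.0]), ([0.511, -0.229, 0.09], 0.78, [260.0, 291.0]), ([0.416, -0.106, 0.011], 0.63, [267.0, 247.0])]
blue_gauge [([0.52, -0.309, 0.086], 0.86, [237.0, 323.0])]
rack [([0.528, -0.283, 0.06], 0.65, [250.0, 320.0])]
fixed_lip [([0.575, -0.002, 0.059], 0.58, [343.0, 243.0]), ([0.547, 0.01, 0.081], 0.34, [337.0, 229.0])]
moving_lip [([0.548, 0.01, 0.08], 0.75, [337.0, 230.0])]
hook_stand [([0.551, 0.29, 0.017], 0.84, [393.0, 177.0])]
hook_seat [([0.552, 0.288, 0.015], 0.69, [394.0, 178.0])]
earring_stand [([0.
[... 1275 characters left out ...]
 191.0])]
{'time_s': 1.1, 'joints': array([-5.81506502e+01,  2.05463951e+01,  6.81066182e-01, -6.13372298e-04,
       -7.01356623e+01, -1.65060460e+01]), 'qd': array([ 0.05559577,  0.01270721,  0.1226762 , -0.00491855,  0.09306732,
       -0.02078097]), 'joint_torque': array([-5.47787931e-04, -5.82402277e+01,  2.93305403e+01,  7.00259417e+00,
        1.25446435e-02, -2.30531771e-05]), 'tcp_pos': array([ 0.17857225, -0.65091983,  0.22655213]), 'eef_rot': array([ 1.79998886e+02,  2.71472454e-04, -1.64656905e+02]), 'contact_force': array([-0.25223438, -0.21402577,  0.44004895]), 'moment': array([ 0.02413277, -0.00652138, -0.05005997]), 'gripper_force': 0.0, 'gripper_width': 0.08756084944582326}
```

View pics/scene0.png

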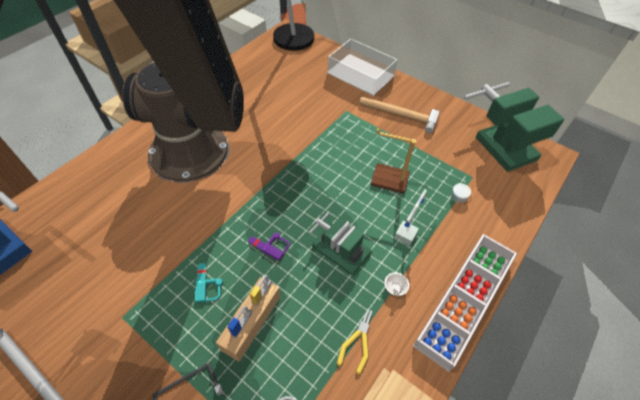

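View pics/top0.png

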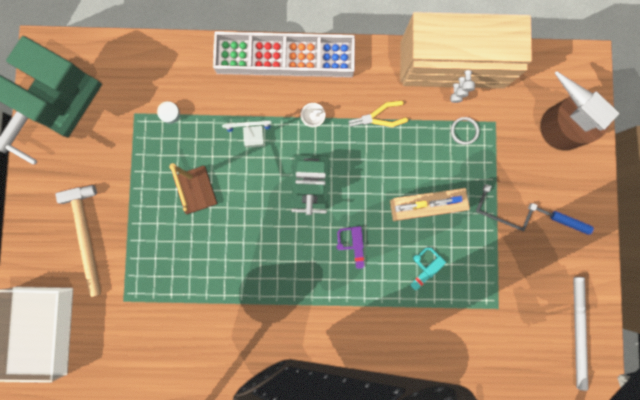

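The scene view shows the rack at about (250,318) with a yellow grip at (256,293) and a blue grip at (235,326), the green vise at (342,243) and the hook at (395,165). Candidates for the gauge are yellow in the rack (256,293), purple lying at (268,247) and turquoise lying at (206,285). I choose the one in the rack. Next is a close crop to check that and measure.

```bash
python3 - <<'E'
from h import *
t=cv2.imread('pics/top0.png'); s=cv2.imread('pics/scene0.png')
def crop(im,u,v,w,h,W,H): return cv2.resize(im[v:v+h,u:u+w],(W,H),interpolation=cv2.INTER_CUBIC)
# tiles 266x300
a=[(t,385,172,93,105),(t,280,140,62,70),(t,160,150,62,70)]
b=[(s,210,265,93,105),(s,305,205,80,90),(s,363,118,71,80)]
im=np.vstack([np.hstack([crop(*q,266,300) for q in r]) for r in (a,b)])
cv2.imwrite('pics/comp.png',im)
E
```

```text
(no output)
```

View pics/comp.png

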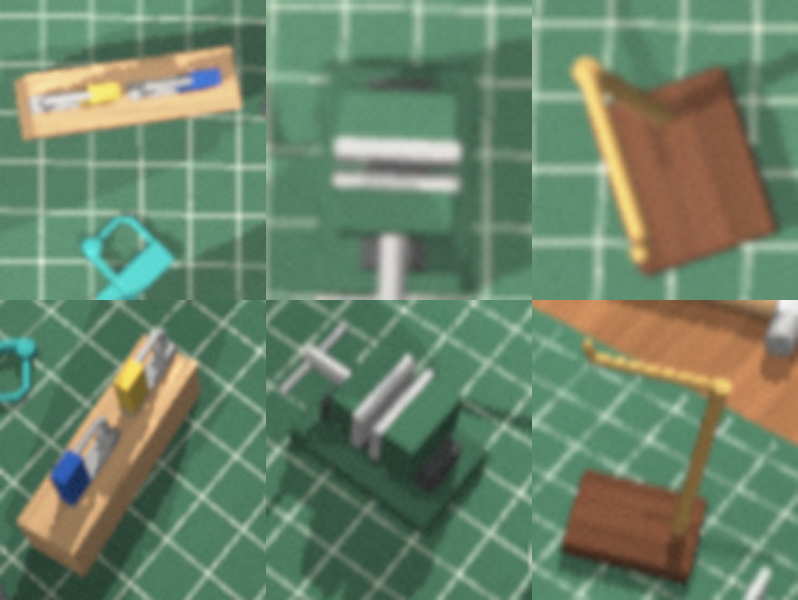

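The top half of the composite is the top camera and the bottom half the scene camera. The gauge in the left slot is yellow with its steel loop to its left, at about (421,204) in the top view, so the choice is right. The jaw gap is at about (311,179) and the hook arm runs from (173,166) to (185,209).

```bash
cat > fit.py <<'E'
from h import *
from scipy.optimize import least_squares, minimize
import pickle
C={n:optics.capture(n) for n in('top','scene')}
def T(p,q): c,s=np.cos(p[2]),np.sin(p[2]); q=np.array(q,float); return np.array([p[0]+c*q[0]-s*q[1],p[1]+s*q[0]+c*q[1],q[2]])
def fit(obs,x0):
    f=lambda p:np.concatenate([proj(C[n],T(p,q))-uv for n,q,uv in obs])
    r=least_squares(f,x0,loss='soft_l1'); print('res',np.round(r.fun,1)); return r.x
tr=lambda x,y:(385+x*.3496,172+y*.35); tv=lambda x,y:(280+(x-266)*.2331,140+y*.2333); th=lambda x,y:(160+(x-532)*.2331,150+y*.2333)
sr=lambda x,y:(210+x*.3496,265+(y-300)*.35); sv=lambda x,y:(305+(x-266)*.3008,205+(y-300)*.3); sh=lambda x,y:(363+(x-532)*.2669,118+(y-300)*.2667)
# hook
p=fit([('top',(.045,0,.17),th(587,68)),('top',(-.05,0,.18),th(640,253)),('scene',(.045,0,.17),sh(722,386)),('scene',(-.05,0,.184),sh(588,342)),('scene',(.045,0,.02),sh(683,533)),
 ],[.54,.3,0]); print('hook',p[:2],np.degrees(p[2]))
# rack silhouette
def box(n,p,b):
    P=np.array([proj(C[n],T(p,(x,y,z))) for x in b[0] for y in b[1] for z in b[2]],np.float32)
    m=np.zeros((400*8,640*8),np.uint8); cv2.fillConvexPoly(m,np.round(cv2.convexHull(P)[:,0]*8+3.5).astype(int),255)
    return cv2.resize(m,(640,400),interpolation=cv2.INTER_AREA)/255.
def sil(masks,b,x0):
    f=lambda q:sum(np.abs(box(n,q*[1,1,5],b)-m).sum() for n,m in masks.items())
    x0=np.array(x0)/[1,1,5]; r=minimize(f,x0,method='Nelder-Mead',options=dict(initial_simplex=x0+np.vstack([[0,0,0],np.eye(3)*.015]),xatol=1e-4,fatol=.1,maxiter=150))
    q=r.x*[1,1,5]; print('miss',r.fun); return q
M={}
for n,(u,v,w,h) in {'top':(385,172,93,58),'scene':(205,265,85,105)}.items():
    hsv=cv2.cvtColor(C[n]['img'],cv2.COLOR_RGB2HSV); m=((hsv[...,0]<22)&(hsv[...,1]>50)).astype(np.uint8)
    z=np.zeros_like(m); z[v:v+h,u:u+w]=m[v:v+h,u:u+w]
    M[n]=cv2.morphologyEx(z,cv2.MORPH_CLOSE,np.ones((9,9)))
    print(n,M[n].sum())
r=sil(M,((-.025,.025),(-.085,.085),(0,.06)),[.515,-.27,.1]); print('rack',r[:2],np.degrees(r[2]))
print('gauge from rack',T(r,(0,.035,.012)))
# yellow grip
Y={}
for n,(u,v,w,h) in {'top':(405,190,30,30),'scene':(240,275,30,40)}.items():
    hsv=cv2.cvtColor(C[n]['img'],cv2.COLOR_RGB2HSV); m=((abs(hsv[...,0].astype(int)-27)<6)&(hsv[...,1]>130)).astype(np.uint8)
    z=np.zeros_like(m); z[v:v+h,u:u+w]=m[v:v+h,u:u+w]; Y[n]=z
    print(n,z.sum(),[np.mean(a).round(2) for a in np.where(z)[::-1]])
g=sil(Y,((-.007,.007),(-.012,.012),(.066,.112)),[*T(r,(0,.035,0))[:2],r[2]]); print('grip',g[:2],np.degrees(g[2]))
# vise: gap profile
for n in('top','scene'):
    gr=cv2.cvtColor(C[n]['img'],cv2.COLOR_RGB2GRAY)
    if n=='top':
        for u in(300,306,312,318,323): print(u,gr[168:190,u].tolist())
p=fit([('top',(.012,.033,.085),tv(333,137)),('top',(.012,-.033,.085),tv(461,141)),('scene',(.0,-.033,.085),sv(370,455)),('scene',(0,.033,.085),sv(431,372)),('scene',(-.008,-.033,.085),sv(358,445)),('scene',(-.008,.033,.085),sv(413,357))],[.55,.01,0]); print('fixed',p[:2],np.degrees(p[2]))
E
python3 fit.py
```

```text
res [ 0.2 -0.  -0.  -0.9 -0.3  0.4  0.2 -0.3 -0.9 -2. ]
hook [0.53167347 0.28440152] 19.913794533027094
top 1723
scene 2056
miss 522.5764705882353
rack [ 0.51601063 -0.27380514] 8.966904689188308
gauge from rack [ 0.51055539 -0.23923289  0.012     ]
top 50 [np.float64(421.9), np.float64(203.88)]
scene 128 [np.float64(255.34), np.float64(294.61)]
miss 104.50588235294117
grip [ 0.50997105 -0.23952034] 23.40843163564223
300 [128, 127, 131, 157, 200, 222, 226, 215, 178, 142, 123, 130, 164, 198, 208, 170, 129, 113, 111, 113, 111, 111]
306 [124, 125, 128, 143, 184, 218, 226, 215, 180, 132, 97, 105, 139, 176, 189, 166, 130, 115, 111, 111, 113, 111]
312 [129, 128, 131, 139, 175, 217, 227, 219, 194, 147, 109, 96, 124, 162, 187, 177, 140, 116, 112, 111, 112, 115]
318 [127, 126, 126, 133, 162, 205, 223, 222, 206, 159, 116, 99, 117, 166, 209, 212, 170, 131, 117, 114, 114, 115]
323 [116, 121, 122, 126, 153, 194, 220, 223, 209, 166, 121, 105, 120, 156, 189, 197, 167, 124, 107, 102, 107, 105]
res [ 1.4 -0.8  0.4 -1.4 -0.  -8.1 -2.8 -1.8  0.8 -6.9 -0.1  1. ]
fixed [0.56998502 0.00767356] 0.7202974792084692
```

```bash
cat > plan.py <<'E'
import sys; from h import *
# plan.py x y z yaw ... : chained waypoints from current pose
s=get_state(); p=np.array(s['tcp_pos']); rot=R.from_euler('xyz',s['eef_rot'],degrees=True); yaw=s['eef_rot'][2]
print(s['time_s'],p.round(4),np.round(s['eef_rot'],2),'w',round(s['gripper_width'],4),'F',np.round(s['contact_force'],1))
a=list(map(float,sys.argv[1:]))
for i in range(0,len(a),4):
    q=np.array(a[i:i+3]); t=-(a[i+3]-yaw)
    print('slide',(rot.inv().apply(q-p)/.15).round(3),'turn',round(t/90,4))
    p=q; yaw=a[i+3]; rot=R.from_euler('xyz',[180,0,yaw],degrees=True)
E
python3 - <<'E'
from h import *
c=cap('top')
a,b,m=[ray(c,u,v,.081) for u,v in((300,178.06),(323,178.97),(310.2,178.45))]
print('gap',m,np.degrees(np.arctan2(-(a-b)[0],(a-b)[1])))
f=lambda u,v,z:ray(c,u-.38,v-.38,z)
P=f(160+55*.2331,150+68*.2333,.174); Q=f(160+108*.2331,150+253*.2333,.182); print('post',P,'tip',Q,np.degrees(np.arctan2(*(P-Q)[1::-1])), np.linalg.norm(P-Q))
E
python3 plan.py .26 -.55 .227 -134 .345 -.445 .227 -104 .43 -.34 .227 -81 .51 -.2395 .16 -81
```

```text
gap [0.56610111 0.01035331 0.081     ] -0.916561475684752
post [0.57408279 0.29976919 0.174     ] tip [0.48335686 0.26749972 0.182     ] 19.579495985879472 0.09662563466916443
1.25 [ 0.1786 -0.6509  0.2266] [-180.      0.   -164.66] w 0.0875 F [0.3 1.  0. ]
slide [-0.701  0.505 -0.003] turn -0.3406
slide [-0.897  0.079  0.   ] turn -0.3333
slide [-0.816 -0.38  -0.   ] turn -0.2556
slide [-0.578 -0.632  0.447] turn -0.0
```

send_rows --moves '[{"slide":[-0.701,0.505,0],"turn":-0.34,"gripper":1},{"slide":[-0.701,0.505,0],"turn":-0.34,"gripper":1},{"slide":[-0.701,0.505,0],"turn":-0.34,"gripper":1},{"slide":[-0.701,0.505,0],"turn":-0.34,"gripper":1},{"slide":[-0.701,0.505,0],"turn":-0.34,"gripper":1}]'

```text
time_s: 1.67
tcp_pos: [0.2618, -0.5482, 0.2273]
eef_rot: [-179.9, 0.0, -133.4]
contact_force: [-0.9, -1.0, 1.4]
gripper_width: 0.0873
gripper_force: 0.0
```

send_rows --moves '[{"slide":[-0.897,0.079,0],"turn":-0.333,"gripper":1},{"slide":[-0.897,0.079,0],"turn":-0.333,"gripper":1},{"slide":[-0.897,0.079,0],"turn":-0.333,"gripper":1},{"slide":[-0.897,0.079,0],"turn":-0.333,"gripper":1},{"slide":[-0.897,0.079,0],"turn":-0.333,"gripper":1}]'

```text
time_s: 2.08
tcp_pos: [0.3469, -0.4431, 0.2271]
eef_rot: [-179.9, -0.0, -103.5]
contact_force: [-0.1, -0.1, -0.6]
gripper_width: 0.0876
gripper_force: 0.0
```

send_rows --moves '[{"slide":[-0.816,-0.38,0],"turn":-0.256,"gripper":1},{"slide":[-0.816,-0.38,0],"turn":-0.256,"gripper":1},{"slide":[-0.816,-0.38,0],"turn":-0.256,"gripper":1},{"slide":[-0.816,-0.38,0],"turn":-0.256,"gripper":1},{"slide":[-0.816,-0.38,0],"turn":-0.256,"gripper":1}]'

```text
time_s: 2.5
tcp_pos: [0.4317, -0.3387, 0.2267]
eef_rot: [-180.0, -0.0, -80.9]
contact_force: [-0.1, 0.0, 0.7]
gripper_width: 0.0877
gripper_force: 0.0
```

send_rows --moves '[{"slide":[-0.578,-0.632,0.4],"turn":0,"gripper":1},{"slide":[-0.578,-0.632,0.4],"turn":0,"gripper":1},{"slide":[-0.578,-0.632,0.4],"turn":0,"gripper":1},{"slide":[-0.578,-0.632,0.4],"turn":0,"gripper":1},{"slide":[-0.578,-0.632,0.4],"turn":0,"gripper":1}]'

```text
time_s: 2.92
tcp_pos: [0.5106, -0.2384, 0.1643]
eef_rot: [179.8, 0.1, -81.1]
contact_force: [-1.3, -0.2, 0.4]
gripper_width: 0.0876
gripper_force: 0.0
```

```bash
python3 plan.py .51 -.2395 .12 -81 .51 -.2395 .073 -81
```

```text
2.9167 [ 0.5106 -0.2384  0.1643] [ 1.7983e+02  7.0000e-02 -8.1060e+01] w 0.0876 F [-1.3 -0.2  0.4]
slide [0.007 0.004 0.295] turn -0.0007
slide [ 0.    -0.     0.313] turn -0.0
```

send_rows --moves '[{"slide":[0.007,0.004,0.25],"turn":0,"gripper":1},{"slide":[0.007,0.004,0.45],"turn":0,"gripper":1},{"slide":[0.007,0.004,0.56],"turn":0,"gripper":0.6},{"slide":[0.007,0.004,0.607],"turn":0,"gripper":0.4},{"slide":[0.007,0.004,0.607],"turn":0,"gripper":0.3}]' --newtons 30

```text
time_s: 3.33
tcp_pos: [0.5084, -0.242, 0.0743]
eef_rot: [179.8, 0.0, -81.2]
contact_force: [0.2, -0.3, 0.2]
gripper_width: 0.073
gripper_force: 0.0
```

```bash
python3 - <<'E'
from h import *
print(get_state()['tcp_pos'],get_state()['gripper_width'],get_state()['contact_force'])
c=cap('scene'); cv2.imwrite('pics/g1.png',cv2.resize(c['img'][250:380,190:320,::-1],(520,520),interpolation=cv2.INTER_CUBIC))
E
```

```text
[ 0.50840942 -0.24202564  0.07425631] 0.07295100096238374 [ 0.22214459 -0.33057979  0.20493608]
```

View pics/g1.png

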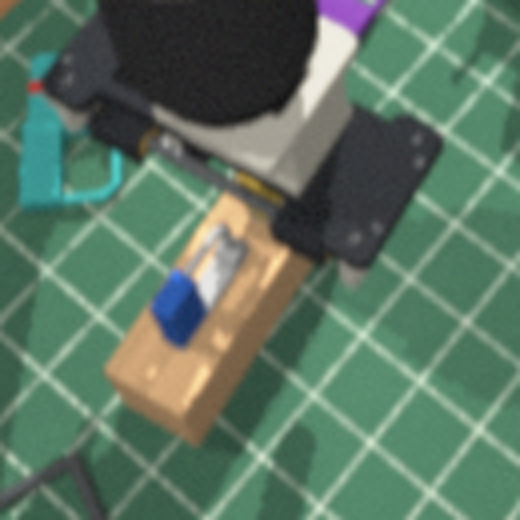

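The close crop shows the fingers straddling the yellow grip at about (260,190) in the crop, clear of the blue gauge at (180,310). I'll close with a small correction.

send_rows --moves '[{"slide":[-0.015,-0.012,0.005],"turn":0,"gripper":0.3},{"slide":[-0.015,-0.012,0.005],"turn":0,"gripper":0.25},{"slide":[-0.015,-0.012,0.005],"turn":0,"gripper":0.2},{"slide":[-0.015,-0.012,0.005],"turn":0,"gripper":0.1},{"slide":[-0.015,-0.012,0.005],"turn":0,"gripper":0}]' --newtons 30

```text
time_s: 3.8
tcp_pos: [0.5115, -0.2385, 0.0754]
eef_rot: [-179.9, -0.0, -81.0]
contact_force: [1.4, -0.2, -0.1]
gripper_width: 0.0356
gripper_force: 0.0
```

send_rows --moves '[{"slide":[0,0,0],"turn":0,"gripper":0},{"slide":[0,0,0],"turn":0,"gripper":0},{"slide":[0,0,0],"turn":0,"gripper":0},{"slide":[0,0,0],"turn":0,"gripper":0},{"slide":[0,0,0],"turn":0,"gripper":0}]'

```text
time_s: 4.22
tcp_pos: [0.5111, -0.2385, 0.0748]
eef_rot: [180.0, 0.0, -81.0]
contact_force: [0.0, 0.2, 1.2]
gripper_width: 0.014
gripper_force: 29.9
```

send_rows --moves '[{"slide":[0,0,0],"turn":0,"gripper":0},{"slide":[0,0,0],"turn":0,"gripper":0},{"slide":[0,0,0],"turn":0,"gripper":0},{"slide":[0,0,0],"turn":0,"gripper":0},{"slide":[0,0,0],"turn":0,"gripper":0}]' --newtons 45

```text
time_s: 4.63
tcp_pos: [0.5112, -0.2385, 0.0748]
eef_rot: [180.0, 0.0, -81.0]
contact_force: [-2.4, -0.4, 1.9]
gripper_width: 0.0137
gripper_force: 44.9
```

send_rows --moves '[{"slide":[0,0,-0.08],"turn":0,"gripper":0},{"slide":[0,0,-0.2],"turn":0,"gripper":0},{"slide":[0,0,-0.35],"turn":0,"gripper":0},{"slide":[0,0,-0.55],"turn":0,"gripper":0},{"slide":[0,0,-0.7],"turn":0,"gripper":0}]'

```text
time_s: 5.05
tcp_pos: [0.5115, -0.2386, 0.1815]
eef_rot: [-180.0, -0.0, -81.0]
contact_force: [0.6, -0.7, -0.5]
gripper_width: 0.0136
gripper_force: 44.9
```

```bash
python3 plan.py .535 -.13 .205 -86 .566 .0104 .205 -90.9; python3 - <<'E'
from h import *
c=cap('scene'); cv2.imwrite('pics/g2.png',cv2.resize(c['img'][250:380,190:320,::-1],(520,520),interpolation=cv2.INTER_CUBIC))
E
```

```text
5.05 [ 0.5115 -0.2386  0.1815] [-1.7996e+02 -3.0000e-02 -8.1030e+01] w 0.0136 F [ 0.6 -0.7 -0.5]
slide [-0.691 -0.267 -0.157] turn 0.0552
slide [-0.919 -0.271 -0.   ] turn 0.0544
```

View pics/g2.png

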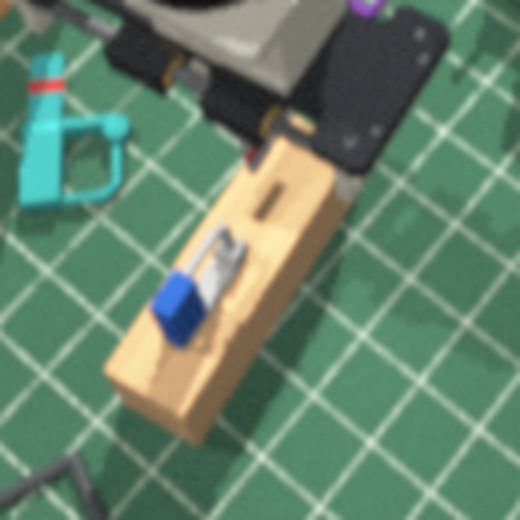

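The gauge is out: the empty slot shows at crop (268,200) and the blue gauge is undisturbed. Next I carry it to above the vise.

send_rows --moves '[{"slide":[-0.1,-0.04,-0.157],"turn":0.01,"gripper":0},{"slide":[-0.25,-0.1,-0.157],"turn":0.02,"gripper":0},{"slide":[-0.4,-0.16,-0.157],"turn":0.03,"gripper":0},{"slide":[-0.55,-0.21,-0.157],"turn":0.045,"gripper":0},{"slide":[-0.691,-0.267,-0.157],"turn":0.055,"gripper":0}]'

```text
time_s: 5.52
tcp_pos: [0.5346, -0.1287, 0.2031]
eef_rot: [-180.0, 0.0, -86.1]
contact_force: [0.9, 0.6, -0.9]
gripper_width: 0.0137
gripper_force: 44.9
```

send_rows --moves '[{"slide":[-0.22,-0.07,0],"turn":0.015,"gripper":0},{"slide":[-0.45,-0.14,0],"turn":0.03,"gripper":0},{"slide":[-0.65,-0.2,0],"turn":0.04,"gripper":0},{"slide":[-0.83,-0.245,0],"turn":0.054,"gripper":0},{"slide":[-0.919,-0.271,0],"turn":0.054,"gripper":0}]'

```text
time_s: 5.93
tcp_pos: [0.566, 0.0133, 0.2029]
eef_rot: [-180.0, 0.0, -90.8]
contact_force: [-0.2, 0.3, -0.6]
gripper_width: 0.0134
gripper_force: 44.9
```

```bash
python3 plan.py .566 .0104 .158 -90.9; python3 - <<'E'
from h import *
c=cap('scene'); print(ray(c,256.8,299.7,.06))
a=cv2.resize(c['img'][160:280,290:410,::-1],(400,400),interpolation=cv2.INTER_CUBIC)
c=cap('top'); b=cv2.resize(c['img'][130:230,260:360,::-1],(400,400),interpolation=cv2.INTER_CUBIC)
cv2.imwrite('pics/v1.png',np.hstack([a,b]))
E
```

```text
5.9333 [0.566  0.0133 0.2029] [-1.7999e+02  2.0000e-02 -9.0830e+01] w 0.0134 F [-0.2  0.3 -0.6]
slide [ 0.019 -0.     0.299] turn 0.0008
[ 0.5084732  -0.23977267  0.06      ]
```

View pics/v1.png

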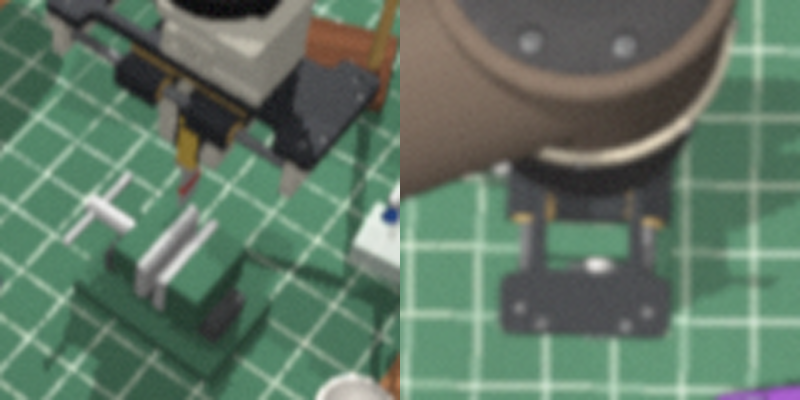

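The blade hangs above the jaws, with its red band at about (347,216) in the scene image. The gap lies between the two steel strips, at about (343,237). I'll check the offset between the calibration and the arm numerically before lowering.

```bash
python3 - <<'E'
from h import *
s=get_state(); p=s['tcp_pos']; print(p)
c=cap('scene'); hsv=cv2.cvtColor(c['img'],cv2.COLOR_RGB2HSV)
m=((hsv[...,0]>165)|(hsv[...,0]<6))&(hsv[...,1]>110); z=np.zeros_like(m); z[205:230,330:360]=m[205:230,330:360]
v,u=np.where(z); print('red',len(u),u.mean(),v.mean(),u.min(),u.max(),v.min(),v.max())
P=np.array([proj(c,p+[dx,dy,-.0628-.0+0+zz-0]) for dx in(-.0015,.0015) for dy in(-.01,.01) for zz in(.018,.026)]); print('pred',P.mean(0),P.min(0),P.max(0))
for d in ([.001,0,0],[0,.001,0],[0,0,.001]): print(proj(c,p+d)-proj(c,p))
g=cv2.cvtColor(c['img'],cv2.COLOR_RGB2GRAY)
th=np.radians(-.9)
for dy in(-.03,-.02,-.01,0,):
    r=[]
    for k in range(-22,23,2):
        x=.566+k*1e-3*np.cos(th)-dy*np.sin(th); y=.0104+k*1e-3*np.sin(th)+dy*np.cos(th)
        a,b=proj(c,[x,y,.085]); r.append(int(cv2.getRectSubPix(g,(1,1),(a,b))[0,0]))
    print(dy,r)
E
```

```text
[0.5659592  0.01247036 0.20279298]<stdin>:5: RuntimeWarning: Mean of empty slice.
  ret = ret.dtype.type(ret / rcount)
Traceback (most recent call last):
ValueError: zero-size array to reduction operation minimum which has no identity
```

```bash
python3 - <<'E'
from h import *
s=get_state(); p=s['tcp_pos']
c=cap('scene'); I=c['img'].astype(float); w=np.clip(I[...,0]-np.maximum(I[...,1],I[...,2])-10,0,None); z=np.zeros_like(w); z[205:230,336:358]=w[205:230,336:358]
V,U=np.mgrid[:400,:640]; print('red',z.sum(),(z*U).sum()/z.sum(),(z*V).sum()/z.sum(),z.max())
P=np.array([proj(c,p+[dx,dy,-.0628+zz]) for dx in(-.0015,.0015) for dy in(-.01,.01) for zz in(.018,.026)]); print('pred',P.mean(0),P.min(0),P.max(0))
for d in ([.001,0,0],[0,.001,0],[0,0,.001]): print(proj(c,p+d)-proj(c,p))
g=cv2.cvtColor(c['img'],cv2.COLOR_RGB2GRAY)
th=np.radians(-.9)
for dy in(-.03,-.02,-.01,0,):
    r=[]
    for k in range(-22,23,2):
        x=.566+k*1e-3*np.cos(th)-dy*np.sin(th); y=.0104+k*1e-3*np.sin(th)+dy*np.cos(th)
        r.append(int(cv2.getRectSubPix(g,(1,1),tuple(proj(c,[x,y,.085])))[0,0]))
    print(dy,r)
E
```

```text
red 699.0 345.2489270386266 212.16165951359085 45.0
pred [345.95365721 214.23441814] [342.74483396 210.03823501] [349.18047565 218.42555458]
[0.37419439 0.23123802]
[ 0.26280083 -0.29191355]
[ 0.03666707 -0.26552197]
-0.03 [105, 105, 106, 117, 146, 185, 195, 183, 158, 135, 115, 103, 109, 136, 173, 197, 204, 181, 140, 116, 108, 106, 107]
-0.02 [116, 116, 116, 128, 159, 192, 204, 190, 164, 139, 117, 105, 109, 133, 173, 206, 215, 187, 147, 122, 115, 116, 118]
-0.01 [114, 114, 118, 133, 165, 202, 209, 191, 162, 137, 117, 103, 110, 133, 175, 205, 208, 184, 145, 122, 116, 116, 115]
0 [114, 110, 111, 121, 146, 175, 189, 173, 151, 131, 112, 105, 112, 139, 175, 203, 206, 184, 148, 124, 116, 114, 113]
```

```bash
python3 - <<'E'
from h import *
c=cap('scene'); I=c['img'].astype(int)
for v in range(206,224): print(v,[tuple(I[v,u].tolist()) for u in range(342,352)])
E
```

```text
206 [(121, 112, 59), (134, 112, 48), (133, 112, 48), (134, 113, 47), (133, 113, 50), (116, 97, 47), (87, 80, 63), (112, 109, 103), (125, 124, 114), (132, 129, 119)]
207 [(126, 115, 60), (129, 108, 43), (135, 114, 51), (136, 113, 50), (132, 113, 49), (103, 87, 40), (86, 79, 65), (115, 115, 106), (130, 127, 118), (134, 131, 121)]
208 [(124, 113, 67), (131, 110, 50), (133, 111, 46), (135, 113, 46), (127, 105, 42), (107, 91, 45), (93, 87, 70), (121, 120, 109), (130, 129, 121), (132, 128, 119)]
209 [(118, 110, 79), (127, 111, 62), (132, 112, 52), (134, 113, 49), (136, 114, 51), (116, 98, 47), (110, 102, 75), (127, 130, 116), (140, 144, 132), (132, 133, 121)]
210 [(116, 123, 105), (127, 119, 86), (130, 112, 61), (134, 115, 57), (136, 114, 57), (124, 106, 55), (120, 111, 84), (127, 141, 122), (140, 157, 139), (136, 147, 133)]
211 [(135, 156, 136), (133, 138, 117), (124, 115, 82), (126, 112, 72), (126, 112, 71), (121, 102, 70), (118, 103, 79), (111, 130, 109), (120, 152, 128), (127, 152, 132)]
212 [(149, 175, 151), (133, 146, 128), (118, 117, 100), (112, 107, 89), (111, 100, 85), (114, 92, 7
[... 1167 characters left out ...]
35, 105), (83, 136, 106)]
220 [(99, 117, 106), (104, 104, 101), (100, 103, 98), (90, 109, 96), (92, 126, 106), (100, 140, 116), (92, 137, 111), (86, 136, 107), (84, 136, 105), (86, 135, 106)]
221 [(99, 120, 108), (101, 109, 103), (92, 107, 96), (94, 120, 104), (115, 143, 126), (142, 164, 148), (125, 156, 135), (98, 142, 115), (86, 137, 106), (89, 139, 109)]
222 [(91, 119, 103), (92, 112, 101), (87, 114, 97), (105, 133, 115), (151, 167, 155), (177, 186, 178), (151, 165, 155), (115, 148, 128), (94, 138, 112), (110, 153, 124)]
223 [(80, 119, 96), (82, 115, 96), (102, 129, 112), (142, 159, 148), (177, 183, 178), (180, 183, 181), (159, 164, 159), (126, 146, 132), (116, 151, 128), (139, 175, 150)]
```

send_rows --moves '[{"slide":[0.01,0,0.08],"turn":0,"gripper":0},{"slide":[0.01,0,0.16],"turn":0,"gripper":0},{"slide":[0.01,0,0.24],"turn":0,"gripper":0},{"slide":[0.01,0,0.3],"turn":0,"gripper":0},{"slide":[0.01,0,0.33],"turn":0,"gripper":0}]'

```text
time_s: 6.6
tcp_pos: [0.5648, 0.0078, 0.1525]
eef_rot: [179.9, -0.0, -90.9]
contact_force: [0.7, -0.8, -0.6]
gripper_width: 0.0138
gripper_force: 44.9
```

```bash
python3 plan.py .566 .0104 .1268 -90.9; python3 - <<'E'
from h import *
c=cap('scene'); cv2.imwrite('pics/v2.png',cv2.resize(c['img'][195:275,300:380,::-1],(560,560),interpolation=cv2.INTER_CUBIC))
E
```

```text
6.6 [0.5648 0.0078 0.1525] [ 1.7991e+02 -2.0000e-02 -9.0940e+01] w 0.0138 F [ 0.7 -0.8 -0.6]
slide [-0.018 -0.008  0.172] turn -0.0004
```

View pics/v2.png

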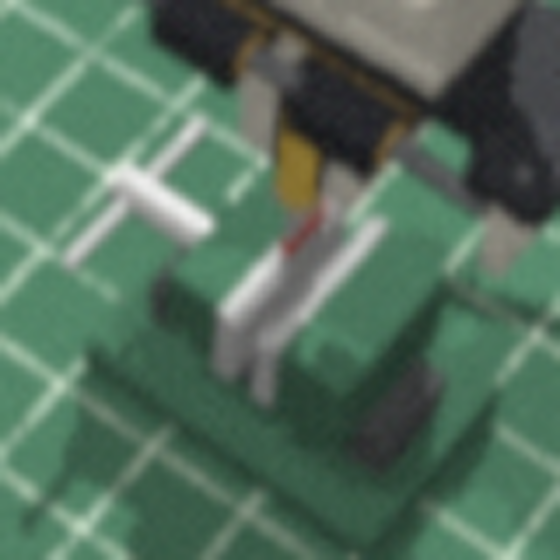

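The red band is at crop (303,232), over the gap between the steel strips (crop (310,270)). The blade is lined up, so I'll lower it slowly.

send_rows --moves '[{"slide":[0,0,0],"turn":0,"gripper":0},{"slide":[0,0,0.02],"turn":0,"gripper":0},{"slide":[0,0,0.04],"turn":0,"gripper":0},{"slide":[0,0,0.06],"turn":0,"gripper":0},{"slide":[0,0,0.06],"turn":0,"gripper":0}]'

```text
time_s: 7.07
tcp_pos: [0.5653, 0.009, 0.1444]
eef_rot: [180.0, -0.0, -90.9]
contact_force: [-0.5, -1.1, -0.6]
gripper_width: 0.0139
gripper_force: 44.9
```

```bash
python3 plan.py .566 .0104 .1268 -90.9
```

```text
7.0667 [0.5653 0.009  0.1444] [179.97  -0.   -90.86] w 0.0139 F [-0.5 -1.1 -0.6]
slide [-0.009 -0.005  0.117] turn 0.0005
```

send_rows --moves '[{"slide":[-0.005,-0.004,0.03],"turn":0,"gripper":0},{"slide":[-0.005,-0.004,0.06],"turn":0,"gripper":0},{"slide":[-0.005,-0.004,0.09],"turn":0,"gripper":0},{"slide":[-0.005,-0.004,0.11],"turn":0,"gripper":0},{"slide":[-0.005,-0.004,0.117],"turn":0,"gripper":0}]'

```text
time_s: 7.48
tcp_pos: [0.5658, 0.0096, 0.1264]
eef_rot: [179.9, -0.0, -90.9]
contact_force: [-0.3, 0.1, -0.5]
gripper_width: 0.0138
gripper_force: 44.9
```

```bash
python3 plan.py .566 .0104 .1268 -90.9;  python3 - <<'E'
from h import *
c=cap('scene'); cv2.imwrite('pics/v3.png',cv2.resize(c['img'][195:275,300:380,::-1],(560,560),interpolation=cv2.INTER_CUBIC))
E
```

```text
7.4833 [0.5658 0.0096 0.1264] [ 1.7994e+02 -2.0000e-02 -9.0860e+01] w 0.0138 F [-0.3  0.1 -0.5]
slide [-0.005 -0.001 -0.003] turn 0.0004
```

View pics/v3.png

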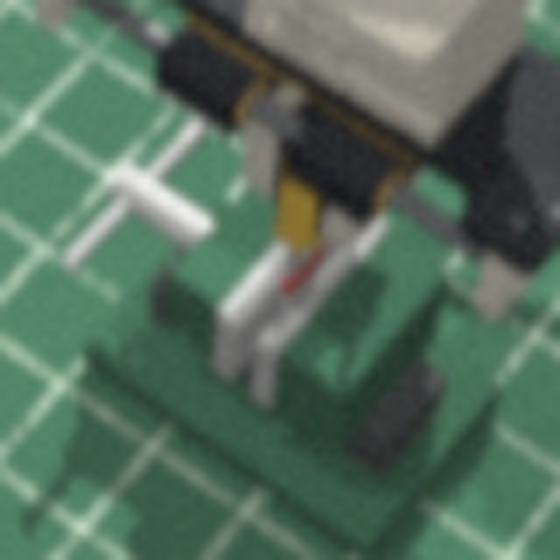

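The red band sits in the gap at jaw-top level, at crop (302,272), with no contact force. Now I hold it there.

send_rows --moves '[{"slide":[0,0,0],"turn":0,"gripper":0},{"slide":[0,0,0],"turn":0,"gripper":0},{"slide":[0,0,0],"turn":0,"gripper":0},{"slide":[0,0,0],"turn":0,"gripper":0},{"slide":[0,0,0],"turn":0,"gripper":0}]'

```text
time_s: 7.95
tcp_pos: [0.5662, 0.0097, 0.1274]
eef_rot: [-180.0, 0.0, -90.9]
contact_force: [-0.1, 0.1, -0.5]
gripper_width: 0.0137
gripper_force: 44.9
```

send_rows --moves '[{"slide":[0,0,0],"turn":0,"gripper":0},{"slide":[0,0,0],"turn":0,"gripper":0},{"slide":[0,0,0],"turn":0,"gripper":0},{"slide":[0,0,0],"turn":0,"gripper":0},{"slide":[0,0,0],"turn":0,"gripper":0}]'

```text
time_s: 8.37
tcp_pos: [0.5662, 0.0097, 0.1273]
eef_rot: [-180.0, 0.0, -90.9]
contact_force: [0.3, -0.0, -0.9]
gripper_width: 0.0136
gripper_force: 44.9
```

send_rows --moves '[{"slide":[0,0,0],"turn":0,"gripper":0},{"slide":[0,0,0],"turn":0,"gripper":0},{"slide":[0,0,0],"turn":0,"gripper":0},{"slide":[0,0,0],"turn":0,"gripper":0},{"slide":[0,0,0],"turn":0,"gripper":0}]'

```text
time_s: 8.78
tcp_pos: [0.5662, 0.0097, 0.1273]
eef_rot: [-180.0, 0.0, -90.9]
contact_force: [-0.2, 0.2, -0.8]
gripper_width: 0.0136
gripper_force: 44.9
```

send_rows --moves '[{"slide":[0,0,0],"turn":0,"gripper":0},{"slide":[0,0,0],"turn":0,"gripper":0},{"slide":[0,0,0],"turn":0,"gripper":0},{"slide":[0,0,0],"turn":0,"gripper":0},{"slide":[0,0,0],"turn":0,"gripper":0}]'

```text
time_s: 9.2
tcp_pos: [0.5662, 0.0097, 0.1273]
eef_rot: [-180.0, -0.0, -90.9]
contact_force: [0.5, 0.1, -0.8]
gripper_width: 0.0135
gripper_force: 44.9
```

send_rows --moves '[{"slide":[0,0,-0.03],"turn":0,"gripper":0},{"slide":[0,0,-0.1],"turn":0,"gripper":0},{"slide":[0,0,-0.2],"turn":0,"gripper":0},{"slide":[0,0,-0.35],"turn":0,"gripper":0},{"slide":[0,0,-0.5],"turn":0,"gripper":0}]'

```text
time_s: 9.62
tcp_pos: [0.5659, 0.0096, 0.2038]
eef_rot: [180.0, -0.0, -90.9]
contact_force: [0.8, 0.5, 0.2]
gripper_width: 0.014
gripper_force: 44.9
```

```bash
python3 plan.py; python3 - <<'E'
import numpy as np
th=np.radians(19.7); d=np.array([np.cos(th),np.sin(th)]); n=np.array([-d[1],d[0]]); S=np.array([.5317,.2845])
# grip axis at hook-frame (k, -24mm)
for k in(-.13,-.09,0): print(k,(S+k*d-.024*n).round(4))
E
```

```text
9.6167 [0.5659 0.0096 0.2038] [ 1.7997e+02 -2.0000e-02 -9.0850e+01] w 0.014 F [0.8 0.5 0.2]
-0.13 [0.4174 0.2181]
-0.09 [0.4551 0.2316]
0 [0.5398 0.2619]
```

```bash
python3 plan.py .50 .13 .19 -80 .4598 .2333 .163 -70.3
```

```text
9.6167 [0.5659 0.0096 0.2038] [ 1.7997e+02 -2.0000e-02 -9.0850e+01] w 0.014 F [0.8 0.5 0.2]
slide [-0.796  0.451  0.092] turn -0.1206
slide [-0.725  0.144  0.18 ] turn -0.1078
```

send_rows --moves '[{"slide":[-0.1,0.06,0],"turn":-0.02,"gripper":0},{"slide":[-0.26,0.15,0.02],"turn":-0.05,"gripper":0},{"slide":[-0.44,0.25,0.05],"turn":-0.08,"gripper":0},{"slide":[-0.62,0.35,0.07],"turn":-0.1,"gripper":0},{"slide":[-0.796,0.451,0.092],"turn":-0.12,"gripper":0}]'

```text
time_s: 10.03
tcp_pos: [0.4998, 0.1311, 0.1896]
eef_rot: [-179.9, 0.0, -80.0]
contact_force: [0.5, 0.5, -0.5]
gripper_width: 0.0136
gripper_force: 44.9
```

send_rows --moves '[{"slide":[-0.18,0.04,0.04],"turn":-0.03,"gripper":0},{"slide":[-0.36,0.07,0.08],"turn":-0.06,"gripper":0},{"slide":[-0.52,0.1,0.12],"turn":-0.09,"gripper":0},{"slide":[-0.65,0.13,0.16],"turn":-0.108,"gripper":0},{"slide":[-0.725,0.144,0.18],"turn":-0.108,"gripper":0}]'

```text
time_s: 10.45
tcp_pos: [0.4595, 0.2353, 0.162]
eef_rot: [-180.0, 0.0, -70.2]
contact_force: [-0.0, 0.2, -0.8]
gripper_width: 0.014
gripper_force: 44.9
```

send_rows --moves '[{"slide":[0,0,0],"turn":0,"gripper":0},{"slide":[0,0,0],"turn":0,"gripper":0},{"slide":[0,0,0],"turn":0,"gripper":0},{"slide":[0,0,0],"turn":0,"gripper":0},{"slide":[0,0,0],"turn":0,"gripper":0}]'

```text
time_s: 10.87
tcp_pos: [0.4606, 0.2328, 0.1618]
eef_rot: [-180.0, 0.0, -70.4]
contact_force: [0.0, 0.6, -1.1]
gripper_width: 0.0136
gripper_force: 44.9
```

```bash
python3 plan.py .4598 .2333 .163 -70.3 .5398 .2619 .163 -70.3;  python3 - <<'E'
from h import *
c=cap('scene'); cv2.imwrite('pics/k1.png',cv2.resize(c['img'][110:210,340:440,::-1],(600,600),interpolation=cv2.INTER_CUBIC))
E
```

```text
10.8667 [0.4606 0.2328 0.1618] [-1.7998e+02  1.0000e-02 -7.0410e+01] w 0.0136 F [ 0.   0.6 -1.1]
slide [-0.005  0.004 -0.008] turn -0.0013
slide [ 0.    -0.566 -0.   ] turn -0.0
```

View pics/k1.png

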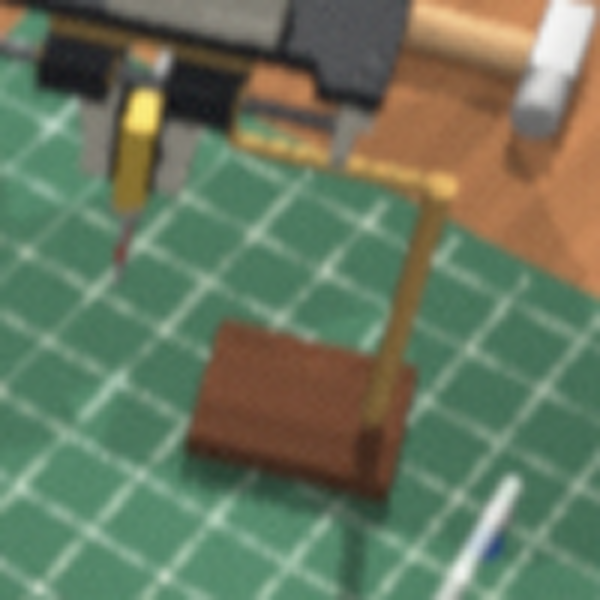

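The gauge is left of the hook tip, grip at crop (135,150) and arm from crop (240,135) to (440,185). The loop, hidden behind the grip, should be in line with the arm, so I slide it on in steps and watch the force.

send_rows --moves '[{"slide":[-0.004,-0.05,-0.005],"turn":0,"gripper":0},{"slide":[-0.004,-0.12,-0.005],"turn":0,"gripper":0},{"slide":[-0.004,-0.19,-0.005],"turn":0,"gripper":0},{"slide":[-0.004,-0.25,-0.005],"turn":0,"gripper":0},{"slide":[-0.004,-0.3,-0.005],"turn":0,"gripper":0}]'

```text
time_s: 11.33
tcp_pos: [0.5039, 0.2496, 0.1619]
eef_rot: [180.0, -0.0, -70.4]
contact_force: [0.3, 0.5, -0.4]
gripper_width: 0.0138
gripper_force: 44.9
```

```bash
python3 plan.py .5398 .2619 .163 -70.3;  python3 - <<'E'
from h import *
c=cap('scene'); a=cv2.resize(c['img'][110:190,345:425,::-1],(400,400),interpolation=cv2.INTER_CUBIC)
c=cap('top'); b=cv2.resize(c['img'][140:240,150:250,::-1],(400,400),interpolation=cv2.INTER_CUBIC)
cv2.imwrite('pics/k2.png',np.hstack([a,b]))
E
```

```text
11.3333 [0.5039 0.2496 0.1619] [ 1.7999e+02 -1.0000e-02 -7.0360e+01] w 0.0138 F [ 0.3  0.5 -0.4]
slide [ 0.004 -0.253 -0.007] turn -0.0006
```

View pics/k2.png

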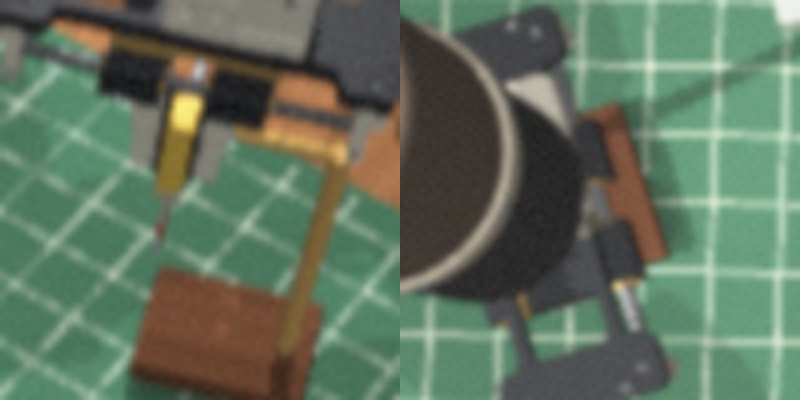

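No contact so far: the grip is at left-tile (178,145), with the arm running behind it to the post at (340,155), and the loop is past the tip. I continue to mid-arm and then lower.

send_rows --moves '[{"slide":[0,-0.05,0],"turn":0,"gripper":0},{"slide":[0,-0.1,0],"turn":0,"gripper":0},{"slide":[0,-0.16,0],"turn":0,"gripper":0},{"slide":[0,-0.21,0],"turn":0,"gripper":0},{"slide":[0,-0.23,0],"turn":0,"gripper":0}]'

```text
time_s: 11.85
tcp_pos: [0.5361, 0.2613, 0.1621]
eef_rot: [-180.0, -0.0, -70.3]
contact_force: [-0.3, 0.5, -0.5]
gripper_width: 0.0139
gripper_force: 44.9
```

send_rows --moves '[{"slide":[0,0,0.02],"turn":0,"gripper":0},{"slide":[0,0,0.04],"turn":0,"gripper":0},{"slide":[0,0,0.06],"turn":0,"gripper":0},{"slide":[0,0,0.08],"turn":0,"gripper":0},{"slide":[0,0,0.09],"turn":0,"gripper":0}]'

```text
time_s: 12.27
tcp_pos: [0.5344, 0.2606, 0.1481]
eef_rot: [180.0, -0.0, -70.3]
contact_force: [0.2, -0.0, -0.6]
gripper_width: 0.0139
gripper_force: 44.9
```

send_rows --moves '[{"slide":[0,0,0],"turn":0,"gripper":0},{"slide":[0,0,0.01],"turn":0,"gripper":0},{"slide":[0,0,0.02],"turn":0,"gripper":0},{"slide":[0,0,0.025],"turn":0,"gripper":0},{"slide":[0,0,0.025],"turn":0,"gripper":0}]'

```text
time_s: 12.68
tcp_pos: [0.5348, 0.2607, 0.1448]
eef_rot: [180.0, -0.0, -70.3]
contact_force: [0.4, 0.7, -0.6]
gripper_width: 0.0137
gripper_force: 44.9
```

send_rows --moves '[{"slide":[0,0,0.004],"turn":0,"gripper":0},{"slide":[0,0,0.008],"turn":0,"gripper":0},{"slide":[0,0,0.011],"turn":0,"gripper":0},{"slide":[0,0,0.013],"turn":0,"gripper":0},{"slide":[0,0,0.013],"turn":0,"gripper":0}]'

```text
time_s: 13.1
tcp_pos: [0.5349, 0.2608, 0.1429]
eef_rot: [180.0, -0.0, -70.3]
contact_force: [-0.5, -0.5, -0.8]
gripper_width: 0.0137
gripper_force: 44.9
```

send_rows --moves '[{"slide":[0,0,0.004],"turn":0,"gripper":0},{"slide":[0,0,0.007],"turn":0,"gripper":0},{"slide":[0,0,0.007],"turn":0,"gripper":0},{"slide":[0,0,0.007],"turn":0,"gripper":0},{"slide":[0,0,0.007],"turn":0,"gripper":0}]'

```text
time_s: 13.52
tcp_pos: [0.535, 0.2609, 0.1423]
eef_rot: [-180.0, 0.0, -70.3]
contact_force: [-1.1, -1.2, 2.7]
gripper_width: 0.0138
gripper_force: 44.9
```

The upward force shows the loop resting on the arm. Now I release and rise.

send_rows --moves '[{"slide":[0,0,0],"turn":0,"gripper":0.18},{"slide":[0,0,0],"turn":0,"gripper":0.2},{"slide":[0,0,0],"turn":0,"gripper":0.25},{"slide":[0,0,0],"turn":0,"gripper":0.3},{"slide":[0,0,0],"turn":0,"gripper":0.4}]' --newtons 10

```text
time_s: 13.93
tcp_pos: [0.5349, 0.2608, 0.1418]
eef_rot: [180.0, -0.0, -70.3]
contact_force: [0.7, 0.6, 0.2]
gripper_width: 0.028
gripper_force: 0.0
```

send_rows --moves '[{"slide":[0,0,0],"turn":0,"gripper":0.45},{"slide":[0,0,0],"turn":0,"gripper":0.5},{"slide":[0,0,0],"turn":0,"gripper":0.5},{"slide":[0,0,0],"turn":0,"gripper":0.5},{"slide":[0,0,0],"turn":0,"gripper":0.5}]'

```text
time_s: 14.35
tcp_pos: [0.5349, 0.2608, 0.142]
eef_rot: [-180.0, -0.0, -70.3]
contact_force: [-0.2, 0.8, -0.1]
gripper_width: 0.0441
gripper_force: 0.0
```

send_rows --moves '[{"slide":[0,0,-0.06],"turn":0,"gripper":0.5},{"slide":[0,0,-0.2],"turn":0,"gripper":0.5},{"slide":[0,0,-0.4],"turn":0,"gripper":0.5},{"slide":[0,0,-0.6],"turn":0,"gripper":0.5},{"slide":[0,0,-0.8],"turn":0,"gripper":0.5}]'

```text
time_s: 14.77
tcp_pos: [0.5348, 0.2605, 0.2641]
eef_rot: [-180.0, -0.0, -70.3]
contact_force: [0.7, -0.1, 0.5]
gripper_width: 0.044
gripper_force: 0.0
```

send_rows --moves '[{"slide":[0.9,0,0],"turn":0,"gripper":0.5},{"slide":[0.9,0,0],"turn":0,"gripper":0.5},{"slide":[0.9,0,0],"turn":0,"gripper":0.5},{"slide":[0.9,0,0],"turn":0,"gripper":0.5},{"slide":[0.9,0,0],"turn":0,"gripper":0.5}]'

```text
time_s: 15.18
tcp_pos: [0.581, 0.1309, 0.2628]
eef_rot: [-180.0, -0.0, -70.5]
contact_force: [0.5, -0.1, -0.3]
gripper_width: 0.0438
gripper_force: 0.0
```

```bash
python3 plan.py;  python3 - <<'E'
from h import *
c=cap('scene'); a=cv2.resize(c['img'][110:210,340:440,::-1],(400,400),interpolation=cv2.INTER_CUBIC)
b=cv2.resize(c['img'][200:350,200:350,::-1],(400,400),interpolation=cv2.INTER_CUBIC)
cv2.imwrite('pics/k3.png',np.hstack([a,b]))
E
```

```text
15.1833 [0.581  0.1309 0.2628] [-1.7997e+02 -1.0000e-02 -7.0540e+01] w 0.0438 F [ 0.5 -0.1 -0.3]
```

View pics/k3.png

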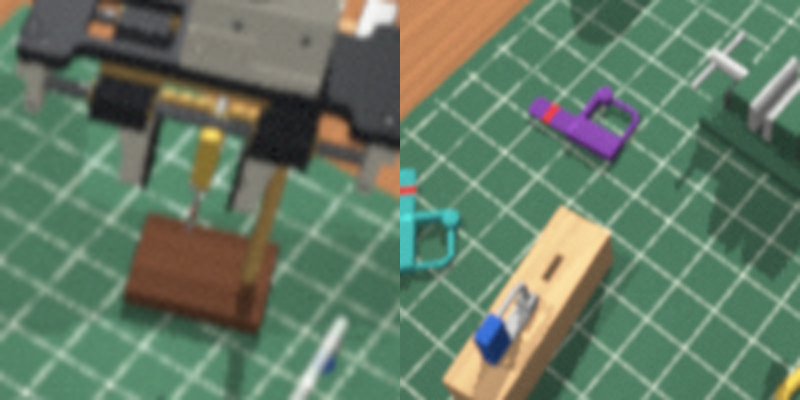

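The gauge hangs on the arm, its grip at left-tile (207,155), and the blue gauge is untouched. That made 11 pictures viewed, one over the limit, so I'll check the swing by numbers only after it settles.

send_rows --moves '[{"slide":[0.6,0,0],"turn":0,"gripper":0.5},{"slide":[0.6,0,0],"turn":0,"gripper":0.5},{"slide":[0.6,0,0],"turn":0,"gripper":0.5},{"slide":[0.6,0,0],"turn":0,"gripper":0.5},{"slide":[0.6,0,0],"turn":0,"gripper":0.5}]'

```text
time_s: 15.65
tcp_pos: [0.6106, 0.0494, 0.2621]
eef_rot: [180.0, 0.0, -70.4]
contact_force: [-0.8, -1.2, 0.3]
gripper_width: 0.0439
gripper_force: 0.0
```

send_rows --moves '[{"slide":[0,0,0],"turn":0,"gripper":0.5},{"slide":[0,0,0],"turn":0,"gripper":0.5},{"slide":[0,0,0],"turn":0,"gripper":0.5},{"slide":[0,0,0],"turn":0,"gripper":0.5},{"slide":[0,0,0],"turn":0,"gripper":0.5}]'

```text
time_s: 16.07
tcp_pos: [0.6105, 0.0496, 0.2621]
eef_rot: [-180.0, 0.0, -70.3]
contact_force: [1.2, 0.3, 0.4]
gripper_width: 0.0435
gripper_force: 0.0
```

send_rows --moves '[{"slide":[0,0,0],"turn":0,"gripper":0.5},{"slide":[0,0,0],"turn":0,"gripper":0.5},{"slide":[0,0,0],"turn":0,"gripper":0.5},{"slide":[0,0,0],"turn":0,"gripper":0.5},{"slide":[0,0,0],"turn":0,"gripper":0.5}]'

```text
time_s: 16.48
tcp_pos: [0.6106, 0.0489, 0.262]
eef_rot: [180.0, 0.0, -70.3]
contact_force: [-0.2, -0.3, 0.5]
gripper_width: 0.0438
gripper_force: 0.0
```

send_rows --moves '[{"slide":[0,0,0],"turn":0,"gripper":0.5},{"slide":[0,0,0],"turn":0,"gripper":0.5},{"slide":[0,0,0],"turn":0,"gripper":0.5},{"slide":[0,0,0],"turn":0,"gripper":0.5},{"slide":[0,0,0],"turn":0,"gripper":0.5}]'

```text
time_s: 16.9
tcp_pos: [0.6106, 0.0489, 0.2619]
eef_rot: [180.0, 0.0, -70.3]
contact_force: [-0.4, 0.1, -0.5]
gripper_width: 0.0437
gripper_force: 0.0
```

```bash
python3 - <<'E'
from h import *
for i in range(12):
    c=cap('scene'); h=cv2.cvtColor(c['img'],cv2.COLOR_RGB2HSV)[140:175,380:402].astype(int)
    m=(abs(h[...,0]-27)<6)&(h[...,1]>120); v,u=np.where(m); print(len(u),(u.mean()+380).round(2),(v.mean()+140).round(2))
for n in('scene','top'):
    cap(n)
    for k in('yellow_gauge_grip','yellow_gauge_loop','earring_stand','moving_lip','blue_gauge'): print(n,k,[(np.round(d['location'],3).tolist(),round(d['p'],2)) for d in optics.look_for(n,k)])
E
```

```text
0 nan nan
0 nan nan
0 nan nan
0 nan nan
0 nan nan
0 nan nan
0 nan nan
0 nan nan
0 nan nan
0 nan nan
0 nan nan
0 nan nan
scene yellow_gauge_grip [([0.42, -0.107, 0.01], 0.83), ([0.369, -0.276, 0.014], 0.77), ([0.533, 0.266, 0.019], 0.49)]
scene yellow_gauge_loop [([0.372, -0.275, 0.012], 0.7), ([0.416, -0.108, 0.009], 0.56)]
scene earring_stand [([0.678, 0.141, 0.024], 0.7)]
scene moving_lip [([0.546, 0.008, 0.08], 0.88)]
scene blue_gauge [([0.526, -0.312, 0.084], 0.8)]
top yellow_gauge_grip [([0.416, -0.103, 0.02], 0.88), ([0.362, -0.274, 0.014], 0.87), ([0.53, 0.264, 0.168], 0.66)]
top yellow_gauge_loop [([0.531, 0.256, 0.174], 0.76), ([0.412, -0.103, 0.015], 0.7), ([0.367, -0.276, 0.015], 0.58)]
top earring_stand [([0.67, 0.149, 0.024], 0.55)]
top moving_lip [([0.534, 0.009, 0.079], 0.76)]
top blue_gauge [([0.516, -0.302, 0.105], 0.47), ([0.529, 0.262, 0.168], 0.31)]<stdin>:4: RuntimeWarning: Mean of empty slice.
  ret = ret.dtype.type(ret / rcount)
```

```bash
python3 - <<'E'
from h import *
g0=None
for i in range(24):
    c=cap('top'); u,v=proj(c,[.53,.264,.168]).astype(int)
    h=cv2.cvtColor(c['img'],cv2.COLOR_RGB2HSV)[v-18:v+18,u-8:u+24].astype(int)
    m=(abs(h[...,0]-27)<6)&(h[...,1]>110); y,x=np.where(m)
    if i%3==0 and len(x): print(len(x),(x.mean()+u-8).round(2),(y.mean()+v-18).round(2))
print(u,v,get_state()['time_s'])
E
```

```text
97 190.66 184.69
98 190.8 184.78
98 190.93 184.62
96 190.93 184.65
99 190.86 184.76
100 190.86 184.85
95 190.77 184.76
98 190.89 184.81
189 187 19.3
```

```bash
python3 -c "
from plant import order
print(order.close_job())"
```

```text
the job is handed in; nothing more can be done
None
```

The yellow gauge was held between the vise jaws with its red band at jaw-top height for about 1.7 s and now hangs at rest on the hook arm; the job is handed in with no verdict returned, and I viewed 11 pictures, one over the limit of 10.

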